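Stir the sample beads, then slide their dish under the inspection camera until it clicks

ROBOT

A 6-joint arm with a two-finger parallel gripper is mounted at the origin on the work surface. World frame = base frame: x ahead of the robot, y to its left, z up, the work surface at z = 0. Lengths are in m, angles in degrees, forces in N, time in s.
With the tool pointing down it reaches from about 0.3 to 0.75 m from the base axis. Payload 8.5 kg.
Tool frame: the origin (TCP) lies on the centre line of the jaws, within the pads' length; the fingertips stand tips_ahead ahead of it and the grasp point (between the pads) lies 3 mm ahead of it (tips_ahead is the distance from the TCP to the fingertips, in m); z points along the fingers, y is the line along which they close (so a half turn about z gives the same grasp; the last joint's range is limited). The gripper opens to 85 mm and grips with 20 to 120 N. Pads are 22 mm wide; open, the fingers measure 114 mm over their backs; the gripper's body (76 mm by 85 mm) begins 54 mm behind the grasp point. The pads swing forward as they close: fully open they stand 13 mm farther back than shut.
Start: joints at [65.014, 21.807, 74.336, -0, 83.858, -12.336], TCP at [0.12, 0.537, 0.216] pointing down, gripper open.
Joint ranges: [-178.18, 178.18], [-50.72, 133.34], [12.68, 142.11], [-81.47, 261.47], [9.98, 163.14], [-165.26, 165.26]. Speed limits (degrees/s): [136.94, 136.94, 180, 180, 180, 180].

INTERFACE

Orientations are given as a 3x3 rotation matrix whose columns are the frame's x, y, z axes.
In Python, from rig import observe, get_image, close_job, tips_ahead gives the robot as it stands.
- The arm moves only by the shell command python3 -m creep 'ROWS' [FORCE]. ROWS is a JSON list of rows, 1 to 10 of them, each of 5 numbers: dx, dy, dz in m, then a turn about the tool's z in degrees, then the finger opening in m; each row shifts and turns the commanded pose from where the row before left it, along the tool's axes as they then stand; what a row does not reach is not made up. A row lasts 1/10 s, in which the tool goes at most 0.05 m and 8.59 degrees, less where a joint would pass 70% of its speed; a pose out of reach is approached as far as the arm can. The fingers move at their own pace and stop on an object; FORCE is the grip in N (left out, the last holds). Time passes only in rows, so rows that do not move let the fingers close. It prints the time, the measured TCP pose, the force, the opening and the grip force at its end.
- observe(): the state, without advancing time (a new reading comes with each control period).
- get_image(name): name is "scene" or "top"; returns a dict with "pixels" (400x640x3 uint8, red, green, blue), "depth" (400x640 float32, m along the optical axis (not along the pixel's ray), 0 where there is no reading), "K" (3x3 intrinsics, pixels), "extrinsics" (4x4, takes a point from world to camera coordinates). Camera axes: x right, y down, z forward; pixel columns grow to the right and rows downward; lengths in m; the calibration is good to about 2 mm. A picture is of the moment at which its call begins.
- close_job(): hands the job in; it is judged then, once.
The state is a dict: "time_s": time; "q": joint angles; "qvel": joint speeds; "joint_efforts": joint torques, N m; "position": TCP position; "tool_rot": TCP orientation; "ft_force": force on the tool from outside, world axes, zero at the start; "wrist_torque": the same for the moment, N m; "grip_width": finger opening in m; "gripper_force": force on a finger pad.
Only numpy, scipy, OpenCV 4.12 (cv2) and the standard library are available. Lean on these libraries where they do the work, as an engineer would, in place of code of your own. Each camera call takes 0.05 s, during which the arm holds its last target. There are 200 camera calls.

TASK

Take the yellow-handled rod from its purple stand and stir the beads in the white dish with its tip down among them, two full turns counter-clockwise seen from above, then stand the rod back in its stand and let go of it, the carriage still at its starting end. Then take the orange tab and slide the carriage slowly towards the camera until you feel the ball click into the notch under the camera, without running on past it. Finish there: keep the tab gripped between the fingers with the carriage in the notch, all the beads in the dish and the loose capsules, collar and brass plug around the stage left where they are.

Things in the scene. Friction and masses are not known exactly. Their poses are not given: they have to be found in the camera images.
- stage: Linear stage fixed to the table: aluminium base plate 220 x 440 x 12 mm with a steel rail along its own y axis. Origin on the table under the rail's middle; its z is up; its x points to the camera side, away from the robot. The base plate spans x -40..180 mm and y -220..220 mm of this frame. The stage's place and yaw vary.
- carriage: Grey plate 160 x 100 x 12 mm that slides along the rail in the stage's +y direction only (up to 270 mm); it starts at the -y end. Axes as the stage's. Origin at table height on the rail line; plate top 38 mm up. It carries the white dish, the orange tab and, at its +x edge, a spring ball plunger. Sliding takes a push of 3 to 5 N; leaving the notch about 15 N.
- tab (a point): Centre of the orange tab, an upright block fixed to the carriage: 14 mm along the rail (y), 26 mm across (x), standing from the plate's top (38 mm) up to 85 mm above the table. This point is 65 mm above the table, on the robot's side of the dish, 65 mm from the rail line. Grip it across its 14 mm from above. Frame parallel to the stage's.
- dish_floor (a point): Centre of the inner floor of the white dish fixed on the carriage, 43 mm above the table. Inner radius 42 mm, wall 4 mm, rim 29 mm above this floor. Frame parallel to the stage's (x across the rail, y along it).
- plunger (a point): The carriage's spring ball (steel, diameter 10 mm) at the carriage's +x edge, 32 mm above the table, 87 mm from the rail line. It runs pressed along the face of the brass index bar. Frame parallel to the stage's.
- notch (a point): Notch in the brass index bar, at its red mark, level with the camera. The ball sits in it when plunger agrees with this point along the rail (stage's y): the ball pulls the carriage in over the last 5 mm (push drops below zero), then holds it (push climbs past 8 N). Bar and camera are one piece, 160 to 250 mm in +y from the plunger's start. The camera, up to 200 mm high, is beyond the bar.
- rod_stand: Purple upright block 50 x 50 x 95 mm fixed on the table, with a vertical 13 mm hole through its middle. Origin at the centre of its underside on the table. It stands to one side of the stage, left or right.
- rod: Loose stirring rod, 50 g, 135 mm long, standing upright in the stand. Origin at its lower tip; z runs up to the handle. Round steel shaft diameter 7 mm for 85 mm, then a collar diameter 20 mm, 5 mm thick, that rests on the stand's top (tip then 10 mm above the table), then a square yellow handle 14 x 14 mm, 45 mm long (90 to 135 mm from the tip), sides along its x and y.
- rod_tip (a point): Lower end of the rod (its origin).
- rod_handle (a point): Centre of the square yellow handle, 112.5 mm above the tip; 122.5 mm above the table in the stand.
- bead0_center (a point): Centre of a loose copper bead, diameter 16 mm, 11 g, in the dish.
- bead1_center (a point): Centre of a loose black bead, diameter 16 mm, 11 g, in the dish.
- bead2_center (a point): Centre of a loose copper bead, diameter 16 mm, 11 g, in the dish.
- bead3_center (a point): Centre of a loose black bead, diameter 16 mm, 11 g, in the dish.
- bead4_center (a point): Centre of a loose copper bead, diameter 16 mm, 11 g, in the dish.
- bead5_center (a point): Centre of a loose black bead, diameter 16 mm, 11 g, in the dish.
- plug_stand: Black block 50 x 50 x 30 mm with four brass plugs, 65 mm high in all, fixed across the stage from the rod stand. Leave alone.
- capsule_a: Bystander: loose black capsule, diameter 24 x 18 mm.
- capsule_b: Bystander: loose black capsule, diameter 24 x 18 mm.
- collar: Bystander: aluminium collar, diameter 36 x 14 mm.
- brass_plug: Bystander: brass plug, diameter 28 x 35 mm.
Not all that is in view belongs to the job. What is meant by the rod is not red, and is the smaller of those in its own colour.

How it is judged (in metres and radians):
On the way, in this order (a step that is already met when the one before it is completed fails the run):
1. the held rod's tip is down among the beads on the far side of the dish (x of rod_tip in the frame of dish_floor above 0.012 m and y of rod_tip in the frame of dish_floor between -0.01 and 0.01 m and horizontal distance between rod_tip and dish_floor below 0.042 m and z of rod_tip in the frame of dish_floor between -0.003 and 0.012 m and contact force between the fingers and rod above 0.5 N and distance of plunger from where it was at the start of the episode below 0.01 m), for 0.02 s.
2. ... stirred round to the side towards the camera (stage's +y) (y of rod_tip in the frame of dish_floor above 0.012 m and x of rod_tip in the frame of dish_floor between -0.01 and 0.01 m and horizontal distance between rod_tip and dish_floor below 0.042 m and z of rod_tip in the frame of dish_floor between -0.003 and 0.012 m and contact force between the fingers and rod above 0.5 N and distance of plunger from where it was at the start of the episode below 0.01 m), for 0.02 s.
3. ... round to the robot's side (x of rod_tip in the frame of dish_floor below -0.012 m and y of rod_tip in the frame of dish_floor between -0.01 and 0.01 m and horizontal distance between rod_tip and dish_floor below 0.042 m and z of rod_tip in the frame of dish_floor between -0.003 and 0.012 m and contact force between the fingers and rod above 0.5 N and distance of plunger from where it was at the start of the episode below 0.01 m), for 0.02 s.
4. ... round to the side away from the camera (-y) (y of rod_tip in the frame of dish_floor below -0.012 m and x of rod_tip in the frame of dish_floor between -0.01 and 0.01 m and horizontal distance between rod_tip and dish_floor below 0.042 m and z of rod_tip in the frame of dish_floor between -0.003 and 0.012 m and contact force between the fingers and rod above 0.5 N and distance of plunger from where it was at the start of the episode below 0.01 m), for 0.02 s.
5. ... and back to the far side: at least one whole turn counter-clockwise, with a bead shifted over 15 mm (all of step 1 and distance of any of bead0_center, bead1_center, bead2_center, bead3_center, bead4_center, bead5_center from where it was at the start of the episode above 0.015 m), for 0.02 s.
6. the rod stands back in its stand, let go, the carriage still at its starting end (horizontal distance between rod_tip and rod_stand below 0.006 m and height (world z) of rod_tip below 0.015 m and angle between rod's own z axis and vertical below 0.1 rad and contact force between the fingers and rod below 0.1 N and distance of plunger from where it was at the start of the episode below 0.01 m), for 0.2 s.
7. the fingers have slid the carriage into the notch (y of plunger in the frame of notch between -0.002 and 0.002 m and contact force between the fingers and carriage above 1.5 N and linear speed of carriage below 0.005 m/s), for 0.3 s.
At the end, for the whole second after the job is handed in: The carriage rests with its ball in the notch (within 2 mm along the rail) and the fingers still press on it (over 1.5 N); the rod stands upright in its stand (tip within 6 mm of the hole's axis, seated to 5 mm, not touched); all six beads are in the dish; the index bar has not shifted 4 mm (all of step 7 and horizontal distance between rod_tip and rod_stand below 0.006 m and height (world z) of rod_tip below 0.015 m and angle between rod's own z axis and vertical below 0.1 rad and contact force between the fingers and rod below 0.1 N and horizontal distance between each of bead0_center, bead1_center, bead2_center, bead3_center, bead4_center, bead5_center and dish_floor below 0.042 m and z of each of bead0_center, bead1_center, bead2_center, bead3_center, bead4_center, bead5_center in the frame of dish_floor below 0.034 m and distance of notch from where it was at the start of the episode below 0.004 m); the arm keeps its last pose, push and grip.
It fails at once if the carriage runs more than 10 mm past the notch (y of plunger in the frame of notch above 0.01 m).
It fails at once if a bead leaves the dish (horizontal distance between any of bead0_center, bead1_center, bead2_center, bead3_center, bead4_center, bead5_center and dish_floor above 0.052 m).
It fails at once if a bystander is shifted more than 20 mm (distance of any of capsule_a, capsule_b, collar, brass_plug from where it was at the start of the episode above 0.02 m).
It also fails if it takes over 72 s, if anything falls off the work surface, if the arm or the gripper's body presses on something with over 40 N, if the wrist force passes 120 N, or if a joint passes its speed limit or range.

## Working session

There is one attempt and no reset: what is moved stays moved. The work goes in short steps, Python scripts to look and compute and a shell command to move; the robot and the scene stay as the last step left them, time stands still between calls to the robot, and variables do not carry over. Pictures are saved under pics/ and viewed, at most 10 in all, crops included, and the job is handed in when it is done.

```bash
ls; mkdir -p pics
python3 - <<'E'
from rig import *
import cv2,numpy as np
s=observe();print(s['position'],s['tool_rot'],s['time_s'],s['grip_width'],tips_ahead)
for n in('scene','top'):
    g=get_image(n);np.savez(f'{n}0.npz',**g);cv2.imwrite(f'pics/{n}0.png',g['pixels'][...,::-1]);print(g['K'],g['extrinsics'])
E
```

```text
pics
[0.12031272 0.53634099 0.21489402] [[-9.75725870e-01  2.18994608e-01 -6.23687538e-04]
 [ 2.18995291e-01  9.75724897e-01 -1.41015619e-03]
 [ 2.99730856e-04 -1.51251051e-03 -9.99998811e-01]] 0.0 0.08498018123117942 0.022
[[432.36763019   0.         316.6734758 ]
 [  0.         432.36763019 199.41488101]
 [  0.           0.           1.        ]] [[-0.26846186  0.9630605  -0.02104061  0.16369035]
 [ 0.51549313  0.12517811 -0.84770117 -0.19544794]
 [-0.81375368 -0.23842173 -0.53005662  1.54117003]
 [ 0.          0.          0.          1.        ]]
[[370.59228635   0.         312.70394887]
 [  0.         370.59228635 203.7886724 ]
 [  0.           0.           1.        ]] [[ 0.0064485  -0.99997412  0.00319011  0.00630145]
 [-0.98541719 -0.00689701 -0.17001584  0.53130324]
 [ 0.17003345 -0.00204724 -0.98543617  0.94698426]
 [ 0.          0.          0.          1.        ]]
```

View pics/top0.png

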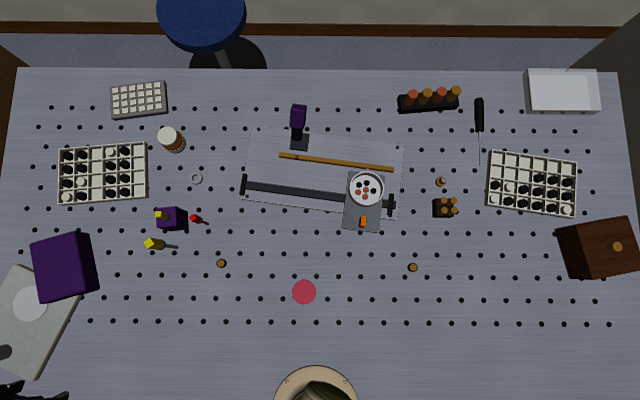

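View pics/scene0.png

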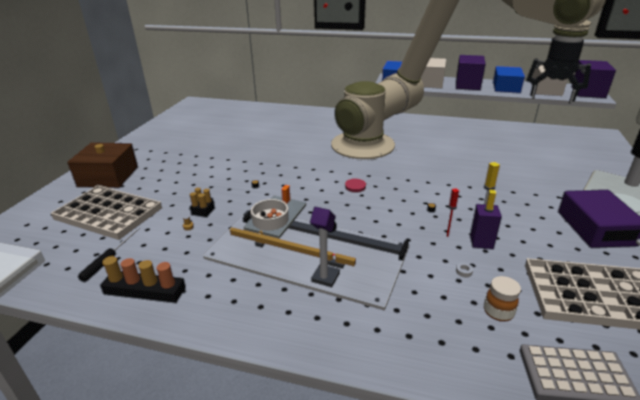

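The top view shows the stage with the dish at (366,189), the tab at (363,221) and the camera at (298,115). The purple stand is at (170,218).

Things that could be taken for the rod, in top-view pixels:
- Yellow handle at the purple stand, (160,215).
- Bigger yellow handle with a grey shaft, (153,243).
- Red-handled tool, (195,218).

By the description I choose the one in the stand, and I'm checking it in a crop.

Run:
```python
import cv2,numpy as np
a=np.load('top0.npz');b=np.load('scene0.npz')
A=cv2.resize(a['pixels'][195:265,130:230],None,fx=4,fy=4,interpolation=2)
B=cv2.resize(b['pixels'][150:255,420:520],None,fx=3.9,fy=3.9,interpolation=2)
C=cv2.resize(a['pixels'][90:240,230:420],None,fx=2.1,fy=2.1,interpolation=2)
H=np.zeros((600,800,3),np.uint8)
H[:280,:400]=A;H[:409,400:790]=B;H[283:283+C.shape[0],:C.shape[1]]=C[:317]
cv2.imwrite('pics/crop.png',H[...,::-1])
```

```text
Traceback (most recent call last):
ValueError: could not broadcast input array from shape (410,390,3) into shape (409,390,3)
```

Run:
```python
import cv2,numpy as np
a=np.load('top0.npz');b=np.load('scene0.npz')
A=cv2.resize(a['pixels'][195:265,130:230],None,fx=4,fy=4,interpolation=2)
B=cv2.resize(b['pixels'][150:255,420:520],None,fx=3.9,fy=3.9,interpolation=2)
C=cv2.resize(a['pixels'][90:240,230:420],None,fx=2.1,fy=2.1,interpolation=2)
H=np.zeros((600,800,3),np.uint8)
H[:280,:400]=A;H[:410,400:790]=B;H[283:283+C.shape[0],:C.shape[1]]=C[:317]
cv2.imwrite('pics/crop.png',H[...,::-1])
```

```text
(no output)
```

View pics/crop.png

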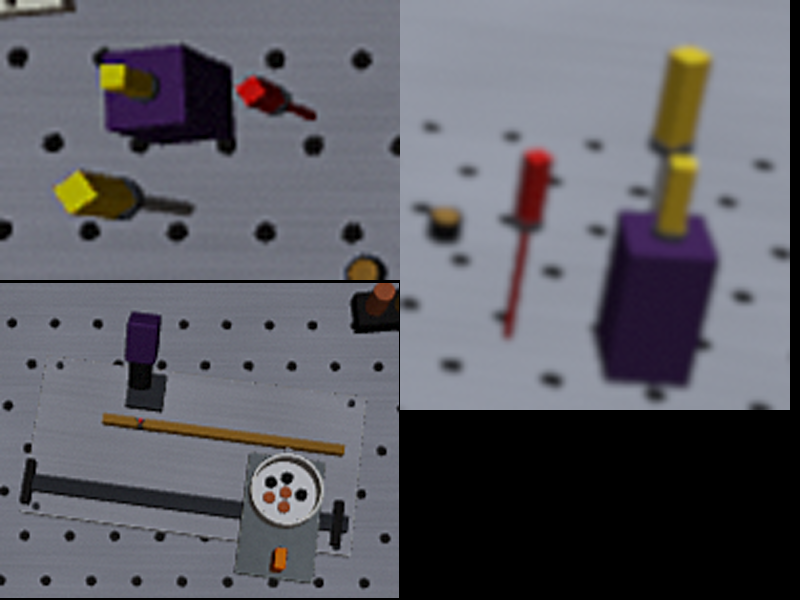

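The crop confirms it. The smaller yellow handle stands in the purple stand (top px ~(158,214)), while the bigger yellow rod stands free on the table. The red notch mark is at ~(296,157), the dish at (366,189) and the tab at (363,222). Now I measure.

```bash
cat > h.py <<'E'
import cv2,numpy as np
def ray(g,uv,z):
    E=g['extrinsics'];R=E[:3,:3];c=-R.T@E[:3,3]
    d=R.T@(np.linalg.inv(g['K'])@np.array([uv[0],uv[1],1.]));return c+d*(z-c[2])/d[2]
def rays(g,pts,z): return np.array([ray(g,p,z) for p in np.asarray(pts,float).reshape(-1,2)])
def tri(g1,p1,g2,p2):
    P=lambda g:g['K']@g['extrinsics'][:3]
    X=cv2.triangulatePoints(P(g1),P(g2),np.float64(p1),np.float64(p2));return (X[:3]/X[3]).ravel()
def hsv(g):return cv2.cvtColor(g['pixels'],cv2.COLOR_RGB2HSV)
def blobs(g,lo,hi,box,amin=8):
    u0,v0,u1,v1=box;m=np.zeros((400,640),np.uint8)
    m[v0:v1,u0:u1]=cv2.inRange(hsv(g),lo,hi)[v0:v1,u0:u1]
    c,_=cv2.findContours(m,cv2.RETR_EXTERNAL,cv2.CHAIN_APPROX_NONE)
    return m,[k for k in sorted(c,key=cv2.contourArea,reverse=True) if cv2.contourArea(k)>=amin]
E
python3 - <<'E'
from h import *
t=np.load('top0.npz');s=np.load('scene0.npz')
np.set_printoptions(precision=4,suppress=True,linewidth=150)
# raw hsv patches
H=hsv(t)
print('handle V');print(H[208:222,152:172,2]);print('S');print(H[208:222,152:172,1])
# stand top face
# bar orientation
m,c=blobs(t,(8,100,60),(25,255,255),(270,145,400,175));r=cv2.minAreaRect(c[0]);bx=cv2.boxPoints(r);P=rays(t,bx,.04);print('bar',r,P)
m,c=blobs(t,(5,150,120),(17,255,255),(350,205,380,235));print('tab',[cv2.minAreaRect(k) for k in c]);print(H[212:230,355:372,2])
m,c=blobs(t,(0,0,150),(180,60,255),(340,165,390,212));
for k in c[:2]:
    e=cv2.fitEllipse(cv2.convexHull(k));print('dish',e,ray(t,e[0],.072),ray(t,(e[0][0]+e[1][0]/2,e[0][1]),.072))
print('red',[ (cv2.minAreaRect(k)[0]) for k in blobs(t,(0,80,60),(6,255,255),(285,150,305,165),1)[1]], [ (cv2.minAreaRect(k)[0]) for k in blobs(t,(172,80,60),(180,255,255),(285,150,305,165),1)[1]])
E
```

```text
handle V
[[133  84  31  22  55  73  79  81  79  76  73  68  72  71  68  70  71  71  73  71]
 [133  56   5  34  72  75  75  77  74  75  73  74  74  73  73  72  76  74  74  73]
 [136  71  13  22  74  84  83  66  61  77  80  76  72  74  74  74  72  74  75  75]
 [129 122  69 151 165 164 164 163 168  78  62  78  83  77  75  75  78  75  75  75]
 [125 134 131 173 185 179 178 184 192  84  46  48  52  56  74  65  77  78  75  76]
 [124 127 139 172 177 170 173 178 188  82  47  54  57  52  55  41  52  77  78  75]
 [124 127 137 167 176 174 175 179 166  70  48  52  54  53  55  49  26  46  73  77]
 [119 129 137 171 178 179 180 186 162  68  47  50  52  54  52  51  39  24  73  75]
 [125 129 135 162 165 163 164 148 138  66  48  51  53  53  51  51  45  25  70  77]
 [122 123 131 132  88  89  92  81  83  64  63  62  52  52  51  54  38  20  73  76]
 [122 124 123 129  83  65  69  48  54  61  70  66  67  68  63  54  25  42  72  76]
 [123 127 126 133  85  72  75  75  76  72  54  45  44  45  43  36  28  65  77  74]
 [126 125 127 133  82  71  75  77  76  78  75  71  65  51  43  64  68  79  76  75]
 [123 126 12
[... 2238 characters left out ...]
5 176 184  95 104  98  94  97  97]
 [ 93  96 104  76  40  78 173 175 177 177 182 105 102  98  96  96 100]
 [ 95  96 104  63  40 117 181 181 177 181 168  96 100 100  97  98  99]
 [ 93  97 108  61  42  84 144 159 183 187 166  96  98  96  97  96  97]
 [ 93  97 106  61  55  61  77  88 101 108 109 101  97  96  95 101 100]
 [ 94  96  99  74  68  65  64  55  58  83 101  99  96  96  96  97 100]
 [ 97  94  99  94  92  89  89  86  89  99  98  96  97  96  94  96  96]
 [ 73  90 106 105 103 109 106 105 100  98  93  95  97  97  98  94  97]]
dish ((366.3479919433594, 187.45028686523438), (33.06132125854492, 34.1938362121582), 119.73877716064453) [ 0.5712 -0.1307  0.072 ] [ 0.5715 -0.1741  0.072 ]
red [] []
```

Run:
```python
from h import *
t=np.load('top0.npz');s=np.load('scene0.npz')
np.set_printoptions(precision=4,suppress=True,linewidth=150)
def cen(g,box,lo,ch=2,hmin=0,hmax=180,smin=120):
    u0,v0,u1,v1=box;H=hsv(g).astype(float)[v0:v1,u0:u1]
    w=np.clip(H[...,2]-lo,0,40)*(H[...,0]>=hmin)*(H[...,0]<=hmax)*(H[...,1]>smin)
    V,U=np.mgrid[v0:v1,u0:u1];return np.array([(U*w).sum(),(V*w).sum()])/w.sum(),(w>20).sum()
# upsampled top faces
def top(g,box,lo,hi,z,n):
    u0,v0,u1,v1=box;K=8
    P=cv2.resize(g['pixels'][v0:v1,u0:u1],None,fx=K,fy=K,interpolation=cv2.INTER_CUBIC)
    m=cv2.inRange(cv2.cvtColor(P,cv2.COLOR_RGB2HSV),lo,hi)
    c=max(cv2.findContours(m,0,1)[0],key=cv2.contourArea);q=(c.reshape(-1,2)+.5)/K-.5+[u0,v0]
    W=rays(g,q,z)[:,:2];r=cv2.minAreaRect((W*1000).astype(np.float32));print(n,'px',q.mean(0),'world mm',r)
top(t,(148,204,176,224),(18,120,118),(40,255,255),.145,'handle')
top(t,(140,232,172,256),(18,120,125),(40,255,255),.18,'bigyellow')
top(t,(188,208,212,228),(0,120,140),(10,255,255),.12,'red')
top(t,(350,205,380,235),(4,120,140),(20,255,255),.085,'tab')
top(t,(150,200,195,235),(115,90,62),(150,255,120),.095,'standtop')
# scene handle top face
H=hsv(s)
for n,b in(('rod',(480,180,502,212)),('big',(480,158,502,188)),('red',(445,183,462,210))):
    u0,v0,u1,v1=b;h=H[v0:v1,u0:u1];m=(h[...,1]>130)&(h[...,2]>90)
    ys=np.where(m.any(1))[0]+v0;print(n,'rows',ys.min(),ys.max(),[ (y,(np.where(m[y-v0])[0]+u0).min(),(np.where(m[y-v0])[0]+u0).max()) for y in ys[:6]])
def proj(g,X):
    p=g['K']@(g['extrinsics'][:3]@np.append(X,1));return p[:2]/p[2]
print('tests big top z', [ (z,proj(s,ray(t,(149.0,242),z))) for z in(.14,.16,.18,.2)])
print('rod', [ (z,proj(s,ray(t,(157.5,213.5),z))) for z in(.135,.145,.155)])
print('red', [ (z,proj(s,ray(t,(193,217),z))) for z in(.08,.1,.12,.14)])
print('mark',[ray(t,(296.2,157.1),z) for z in(.03,.04)]);print(hsv(t)[155:160,292:302].tolist())
```

```text
handle px [157.5836 213.556 ] world mm ((487.4704284667969, 381.0284423828125), (14.493163108825684, 14.915070533752441), 0.3975219130516052)
bigyellow px [148.0963 242.6374] world mm ((416.1729431152344, 382.2363586425781), (18.73379135131836, 18.766090393066406), 36.59672546386719)
red px [192.0804 217.148 ] world mm ((483.0406494140625, 305.9777526855469), (12.845842361450195, 13.07433032989502), 38.00741958618164)
tab px [363.2086 220.603 ] world mm ((481.8492736816406, -119.02176666259766), (13.192414283752441, 25.55018424987793), 84.66539764404297)
standtop px [165.5645 216.4214] world mm ((487.72967529296875, 381.4369201660156), (50.61384963989258, 49.453529357910156), 7.162735462188721)
rod rows 180 211 [(np.int64(180), np.int64(487), np.int64(495)), (np.int64(181), np.int64(486), np.int64(494)), (np.int64(182), np.int64(486), np.int64(494)), (np.int64(183), np.int64(486), np.int64(494)), (np.int64(184), np.int64(486), np.int64(494)), (np.int64(185), np.int64(487), np.int64(494))]
big rows 162 187 [(np.int64(162), np.int64(494), np.int64(494)), (np.int64(163), np.int64(490), 
[... 1091 characters left out ...]
179, 209, 123], [133, 30, 60], [18, 142, 113], [17, 175, 121], [17, 142, 120]], [[18, 187, 124], [18, 187, 123], [19, 194, 125], [21, 162, 96], [1, 187, 113], [178, 171, 64], [19, 181, 90], [18, 196, 121], [19, 196, 121], [19, 204, 119]], [[17, 192, 110], [18, 188, 111], [19, 199, 110], [19, 181, 76], [145, 33, 46], [18, 95, 62], [19, 185, 117], [18, 189, 127], [19, 187, 127], [18, 188, 122]], [[18, 250, 56], [18, 246, 57], [18, 230, 62], [19, 210, 45], [112, 74, 38], [21, 75, 34], [19, 201, 76], [18, 201, 95], [18, 196, 112], [18, 192, 110]], [[170, 8, 91], [165, 24, 63], [14, 112, 50], [13, 74, 24], [120, 102, 10], [105, 255, 2], [14, 255, 35], [17, 255, 49], [17, 237, 58], [17, 238, 60]]]
```

Run:
```python
from h import *
t=np.load('top0.npz')
np.set_printoptions(precision=1,suppress=True,linewidth=150)
K=8;u0,v0=340,160
P=cv2.resize(t['pixels'][v0:v0+55,u0:u0+55],None,fx=K,fy=K,interpolation=cv2.INTER_CUBIC)
h=cv2.cvtColor(P,cv2.COLOR_RGB2HSV)
px=lambda q:(np.asarray(q).reshape(-1,2)+.5)/K-.5+[u0,v0]
rim=cv2.inRange(h,(0,0,135),(180,70,255))
c=max(cv2.findContours(rim,0,1)[0],key=cv2.contourArea);W=rays(t,px(cv2.convexHull(c)),.072)[:,:2]*1000
C,r=cv2.minEnclosingCircle(W.astype(np.float32));e=cv2.fitEllipse(W.astype(np.float32));print('rim',C,r,e)
a=np.radians(-7.45);R=np.array([[np.cos(a),-np.sin(a)],[np.sin(a),np.cos(a)]])
D=np.array(e[0])
for n,m in(('cu',cv2.inRange(h,(3,110,70),(20,255,255))),('bk',cv2.inRange(h,(0,0,0),(180,255,60)))):
    for k in cv2.findContours(m,0,1)[0]:
        if cv2.contourArea(k)<500:continue
        b=cv2.minEnclosingCircle(k);w=ray(t,px(b[0])[0],.051)[:2]*1000
        if np.hypot(*(w-D))<50:print(n,'stage xy',R.T@(w-D),'r px',b[1]/K)
s=__import__('rig').observe();print(s['position']*1000,tips_:=None)
H=s['tool_rot'];d=np.array([.4875,.381])-s['position'][:2];print('to handle tool x,y mm',H[:2,:2].T@d*1000)
```

```text
rim (588.135009765625, -115.76185607910156) 68.23424530029297 ((581.4828491210938, -117.8077621459961), (90.89997863769531, 134.19192504882812), 143.2747344970703)
cu stage xy [-28.1 -15. ] r px 2.7379446029663086
cu stage xy [-18.2   5. ] r px 2.7109861373901367
cu stage xy [ -9.1 -15.3] r px 2.705658197402954
bk stage xy [ -9.2 -35.3] r px 2.777381658554077
bk stage xy [-28.4  -2.3] r px 15.414341926574707
bk stage xy [1.5 4.9] r px 2.728238821029663
bk stage xy [  9.9 -15. ] r px 2.799989700317383
bk stage xy [  3.2 -21. ] r px 15.140242576599121
[120.3 536.4 215. ] None
to handle tool x,y mm [-392.3  -71.2]
```

The rod handle is at (.4875,.381), side 14.5 mm as given, and the stand at (.4877,.3814), within 0.4 mm of it. The dish is at (.571,-.131), the tab at (.482,-.119) and the stage yaw is -7.45°. All sizes agree with the description. I move above the rod.

```bash
python3 -m creep '[[0,0,-0.03,-6.3,0.04],[0,0,-0.015,-6.35,0.04]]' 30; python3 -m creep '[[-0.041,-0.0172,0,0,0.04],[-0.041,-0.0172,0,0,0.04],[-0.041,-0.0172,0,0,0.04],[-0.041,-0.0172,0,0,0.04],[-0.041,-0.0172,0,0,0.04],[-0.041,-0.0172,0,0,0.04],[-0.041,-0.0172,0,0,0.04],[-0.041,-0.0172,0,0,0.04],[-0.039,-0.0174,0,0,0.04],[0,0,0,0,0.04]]'; python3 -c "
from rig import observe;print(observe()['tool_rot'])"
```

```text
time_s: 0.3
position: [0.1205, 0.5368, 0.2619]
tool_rot: [[-1.0, -0.004, 0.0], [-0.004, 1.0, 0.001], [-0.0, 0.001, -1.0]]
ft_force: [-0.3, 0.0, 0.6]
grip_width: 0.0591
gripper_force: 0.0
time_s: 1.3
position: [0.4914, 0.3789, 0.2588]
tool_rot: [[-1.0, 0.005, -0.001], [0.005, 1.0, -0.002], [0.001, -0.002, -1.0]]
ft_force: [0.0, 0.2, 0.1]
grip_width: 0.04
gripper_force: 0.0
[[-0.99998635  0.00512204 -0.00103045]
 [ 0.00512362  0.99998569 -0.00153754]
 [ 0.00102256 -0.0015428  -0.99999829]]
```

```bash
python3 -m creep '[[0,0,0,0,0.04],[0,0,0,0,0.04]]';python3 -m creep '[[0.004,0.002,0.03,0,0.04],[0,0,0.03,0,0.04],[0,0,0,0,0.04],[0,0,0,0,0.04]]'
```

```text
time_s: 1.5
position: [0.4866, 0.3821, 0.2605]
tool_rot: [[-1.0, -0.001, -0.001], [-0.001, 1.0, -0.0], [0.001, -0.0, -1.0]]
ft_force: [-0.0, -0.4, 0.5]
grip_width: 0.0399
gripper_force: 0.0
time_s: 1.9
position: [0.4829, 0.3843, 0.2016]
tool_rot: [[-1.0, -0.001, 0.0], [-0.001, 1.0, 0.0], [-0.0, 0.0, -1.0]]
ft_force: [-0.4, -0.7, 0.5]
grip_width: 0.0398
gripper_force: 0.0
```

```bash
python3 -m creep '[[-0.0046,-0.0033,0,0,0.04],[0,0,0.025,0,0.04],[0,0,0.025,0,0.04],[0,0,0.023,0,0.04],[0,0,0,0,0.04],[0,0,0,0,0.04]]';python3 -m creep '[[0,0,0,0,0],[0,0,0,0,0],[0,0,0,0,0],[0,0,0,0,0],[0,0,0,0,0]]' 50
```

```text
time_s: 2.5
position: [0.4889, 0.3806, 0.1292]
tool_rot: [[-1.0, 0.0, 0.002], [0.0, 1.0, 0.001], [-0.002, 0.001, -1.0]]
ft_force: [-0.0, -0.2, 0.8]
grip_width: 0.0403
gripper_force: 0.0
time_s: 3.0
position: [0.4891, 0.3815, 0.1299]
tool_rot: [[-1.0, -0.0, 0.004], [-0.0, 1.0, 0.003], [-0.004, 0.003, -1.0]]
ft_force: [1.2, 4.2, 6.6]
grip_width: 0.0002
gripper_force: 3.2
```

Closed to zero: the grasp missed, so I look.

Run:
```python
from rig import *
from h import *
a=get_image('top');b=get_image('scene')
A=cv2.resize(a['pixels'][160:270,110:230],None,fx=3.3,fy=3.3,interpolation=2)
B=cv2.resize(b['pixels'][110:260,420:560],None,fx=2.7,fy=2.7,interpolation=2)
H=np.zeros((410,780,3),np.uint8);H[:A.shape[0],:A.shape[1]]=A;H[:B.shape[0],400:400+B.shape[1]]=B
cv2.imwrite('pics/g1.png',H[...,::-1])
```

```text
(no output)
```

View pics/g1.png

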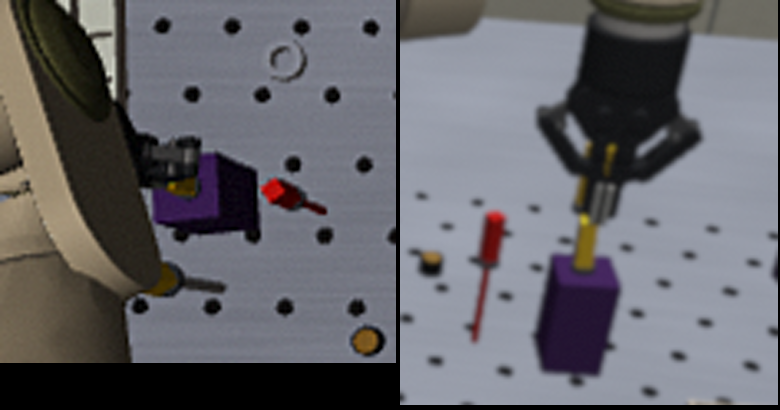

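The scene view shows the fingertips at about scene px (493,190). They look level with the handle's top, not beside it. I'm checking the depth data against the reported TCP.

Run:
```python
from rig import *
from h import *
np.set_printoptions(precision=3,suppress=True)
def cloud(g):
    d=g['depth'];V,U=np.mgrid[:400,:640];P=np.stack([(U-g['K'][0,2])*d/g['K'][0,0],(V-g['K'][1,2])*d/g['K'][1,1],d],-1)
    E=g['extrinsics'];return (P-E[:3,3])@E[:3,:3]
s0=np.load('scene0.npz');W=cloud(s0)
m=(s0['depth']>0)&(abs(W[...,0]-.12)<.09)&(abs(W[...,1]-.536)<.09)&(W[...,2]>.12)&(W[...,2]<.4)
print('start gripper minz',np.percentile(W[m][:,2],[0,1,2,5,10]),m.sum());low=W[m][W[m][:,2]<np.percentile(W[m][:,2],5)];print(low[::6])
b=get_image('scene');W=cloud(b);np.savez('scene1.npz',**b)
for v in range(176,214,3):print(v,[tuple(np.round(W[v,u],3)) for u in(486,489,492,495)],b['pixels'][v,489],b['pixels'][v,493])
print(observe()['position'],observe()['ft_force'])
```

```text
start gripper minz [0.245 0.253 0.257 0.27  0.289] 1873
[[0.115 0.481 0.269]
 [0.123 0.487 0.269]
 [0.124 0.488 0.267]
 [0.123 0.489 0.264]
 [0.119 0.487 0.259]
 [0.124 0.487 0.258]
 [0.123 0.49  0.255]
 [0.14  0.588 0.268]
 [0.145 0.578 0.266]
 [0.125 0.489 0.25 ]
 [0.14  0.587 0.262]
 [0.145 0.58  0.26 ]
 [0.142 0.579 0.257]
 [0.143 0.577 0.254]
 [0.141 0.578 0.251]
 [0.145 0.58  0.25 ]]
176 [(np.float64(0.413), np.float64(0.372), np.float64(0.142)), (np.float64(0.5), np.float64(0.366), np.float64(0.188)), (np.float64(0.505), np.float64(0.371), np.float64(0.191)), (np.float64(0.502), np.float64(0.377), np.float64(0.191))] [40 34 21] [26 26 28]
179 [(np.float64(0.419), np.float64(0.372), np.float64(0.137)), (np.float64(0.498), np.float64(0.367), np.float64(0.18)), (np.float64(0.498), np.float64(0.373), np.float64(0.18)), (np.float64(0.501), np.float64(0.379), np.float64(0.183))] [33 29 22] [87 87 86]
182 [(np.float64(0.422), np.float64(0.373), np.float64(0.13)), (np.float64(0.497), np.float64(0.369), np.float64(0.172)), (np.float64(0.504), np.float64(0.374), np.float64(0.176)), (np.
[... 2057 characters left out ...]
float64(0.471), np.float64(0.39), np.float64(0.095)), (np.float64(0.467), np.float64(0.398), np.float64(0.094))] [124 102  22] [73 46 94]
209 [(np.float64(0.497), np.float64(0.375), np.float64(0.101)), (np.float64(0.497), np.float64(0.381), np.float64(0.102)), (np.float64(0.485), np.float64(0.39), np.float64(0.096)), (np.float64(0.48), np.float64(0.397), np.float64(0.093))] [89 78 41] [67 40 91]
212 [(np.float64(0.5), np.float64(0.376), np.float64(0.095)), (np.float64(0.496), np.float64(0.383), np.float64(0.093)), (np.float64(0.5), np.float64(0.389), np.float64(0.097)), (np.float64(0.494), np.float64(0.396), np.float64(0.094))] [63 40 85] [69 40 95]
[0.489 0.382 0.13 ] [-0.918  2.451  5.14 ]
```

Depth puts the closed fingertips at z≈0.146–0.150, but the reported TCP and tips_ahead imply 0.108. At the start they were also about 42 mm too high, and x and y agree. So the real tips sit about 17 mm above the reported TCP, and I'll go by that measured offset. The rod itself is undisturbed.

```bash
python3 -m creep '[[0,0,-0.02,0,0],[0,0,0,0,0.04],[0,0,0,0,0.04],[0,0,0,0,0.04],[0,0,0,0,0.04]]';python3 - <<'E'
from rig import *
from h import *
np.set_printoptions(precision=4,suppress=True)
print(observe()['position'],observe()['tool_rot'][:,2])
g=get_image('scene')
d=g['depth'];V,U=np.mgrid[:400,:640];P=np.stack([(U-g['K'][0,2])*d/g['K'][0,0],(V-g['K'][1,2])*d/g['K'][1,1],d],-1)
E=g['extrinsics'];W=(P-E[:3,3])@E[:3,:3]
x,y,z=W[...,0],W[...,1],W[...,2]
f=(d>0)&(abs(x-.489)<.04)&(abs(y-.381)<.06)&(hsv(g)[...,1]<90)
for a in np.arange(.13,.24,.01):
    k=f&(abs(z-a)<.005);print('z%.2f'%a,k.sum(),(y[k].min(),y[k].max(),np.median(x[k])) if k.any() else '')
k=(d>0)&(abs(x-.489)<.03)&(abs(y-.381)<.03)&(z>.11)&(z<.142)&(hsv(g)[...,1]>130)
print('handle y',np.percentile(y[k],[2,98]),'x front',np.percentile(x[k],[50,90]))
E
```

```text
time_s: 3.65
position: [0.4878, 0.3802, 0.1468]
tool_rot: [[-1.0, 0.0, -0.001], [0.0, 1.0, -0.001], [0.001, -0.001, -1.0]]
ft_force: [0.7, 0.6, 0.2]
grip_width: 0.0398
gripper_force: 0.0
[0.4878 0.3802 0.1468] [-0.0011 -0.0006 -1.    ]
z0.13 4 (np.float64(0.370804586256433), np.float64(0.38520465297075784), np.float64(0.48794040321882204))
z0.14 4 (np.float64(0.37102511139180483), np.float64(0.385159312503845), np.float64(0.49063403266845335))
z0.15 0 
z0.16 1 (np.float64(0.3573069728877299), np.float64(0.3573069728877299), np.float64(0.4968277595123825))
z0.17 41 (np.float64(0.34740920927547353), np.float64(0.41190465797001297), np.float64(0.4987148857761674))
z0.18 62 (np.float64(0.3450464170189059), np.float64(0.4126470025153359), np.float64(0.4971527069557552))
z0.19 64 (np.float64(0.3452655455313049), np.float64(0.41203892875572967), np.float64(0.49748167876269805))
z0.20 62 (np.float64(0.3421912682936478), np.float64(0.4119480184500126), np.float64(0.4977897105655331))
z0.21 103 (np.float64(0.3280624365775485), np.float64(0.4298476783025162), np.float64(0.5000356815441847))
z0.22 165 (np.float64(0.32441008041919783), np.float64(0.43292356607165866), np.float64(0.49982803727816444))
z0.23 136 (np.float64(0.3226180120827473), np.float64(0.436354157851119), np.float64(0.5015325116276326))
handle y [0.3718 0.3838] x front [0.4956 0.4969]
```

```bash
python3 -m creep '[[0,0,0.02,0,0.04],[0,0,0.02,0,0.04],[0,0,0.016,0,0.04],[0,0,0,0,0.04],[0,0,0,0,0.04]]';python3 -m creep '[[0,0,0,0,0],[0,0,0,0,0],[0,0,0,0,0],[0,0,0,0,0]]' 50
```

```text
time_s: 4.2
position: [0.4882, 0.3804, 0.0918]
tool_rot: [[-1.0, -0.0, -0.0], [-0.0, 1.0, -0.0], [0.0, -0.0, -1.0]]
ft_force: [0.1, 0.2, 0.6]
grip_width: 0.04
gripper_force: 0.0
time_s: 4.6
position: [0.4885, 0.3806, 0.0925]
tool_rot: [[-1.0, -0.0, 0.002], [-0.0, 1.0, 0.001], [-0.002, 0.001, -1.0]]
ft_force: [0.1, 0.0, 5.5]
grip_width: 0.0134
gripper_force: 49.1
```

The handle is held at width 13.4 mm. I lift it clear of the stand and the red tool, turn to the stage's yaw and carry it to above the dish.

```bash
python3 -m creep '[[0,0,-0.01,0,0],[0,0,-0.03,0,0],[0,0,-0.04,0,0],[0,0,-0.04,0,0],[0,0,-0.04,0,0],[0,0,-0.005,0,0],[0,0,0,7.45,0],[0,0,0,0,0]]'; python3 -m creep '[[-0.0064,-0.0198,0,0,0],[-0.0128,-0.0395,0,0,0],[-0.0128,-0.0395,0,0,0],[-0.0128,-0.0395,0,0,0],[-0.0128,-0.0395,0,0,0],[-0.0128,-0.0395,0,0,0],[-0.0128,-0.0395,0,0,0],[-0.0128,-0.0395,0,0,0],[-0.0128,-0.0395,0,0,0],[-0.0128,-0.0395,0,0,0]]'; python3 -m creep '[[-0.0128,-0.0395,0,0,0],[-0.0128,-0.0395,0,0,0],[-0.0128,-0.0395,0,0,0],[-0.0064,-0.0198,0,0,0],[0,0,0,0,0],[0,0,0,0,0],[0,0,0,0,0]]'
```

```text
time_s: 5.4
position: [0.4878, 0.3802, 0.2563]
tool_rot: [[-0.991, 0.131, -0.001], [0.131, 0.991, -0.0], [0.001, -0.001, -1.0]]
ft_force: [-0.3, -0.3, -1.9]
grip_width: 0.0134
gripper_force: 49.2
time_s: 6.4
position: [0.5597, -0.0092, 0.256]
tool_rot: [[-0.992, 0.126, -0.001], [0.126, 0.992, 0.0], [0.001, 0.0, -1.0]]
ft_force: [0.3, 0.2, -0.4]
grip_width: 0.0133
gripper_force: 49.2
time_s: 7.1
position: [0.5863, -0.149, 0.2566]
tool_rot: [[-0.992, 0.127, -0.0], [0.127, 0.992, 0.0], [0.0, 0.0, -1.0]]
ft_force: [0.2, 0.8, -1.4]
grip_width: 0.0132
gripper_force: 49.2
```

Run:
```python
from rig import *
from h import *
a=get_image('top');b=get_image('scene');np.savez('scene2.npz',**b);np.savez('top2.npz',**a)
A=cv2.resize(a['pixels'][140:240,310:420],None,fx=3.6,fy=3.6,interpolation=2)
B=cv2.resize(b['pixels'][100:260,210:340],None,fx=3,fy=3,interpolation=2)
H=np.zeros((490,800,3),np.uint8);H[:A.shape[0],:A.shape[1]]=A;H[:B.shape[0],400:400+B.shape[1]]=B
cv2.imwrite('pics/d1.png',H[...,::-1])
```

```text
(no output)
```

View pics/d1.png

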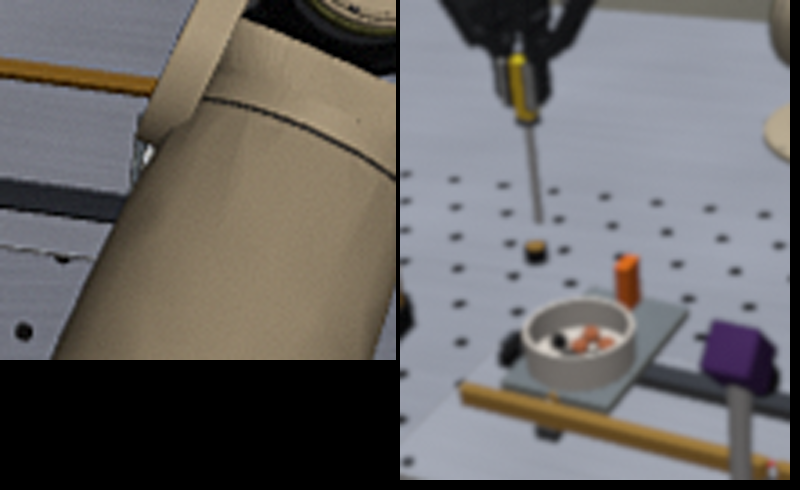

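The top view is blocked by the arm. In the scene view the rod hangs straight, tip at scene px (256.3,174), and the dish rim is centred near (403,110) in its crop scale. I check both against the predictions.

Run:
```python
from h import *
np.set_printoptions(precision=4,suppress=True)
b=np.load('scene2.npz');t=np.load('top0.npz')
def proj(g,X):
    p=g['K']@(g['extrinsics'][:3]@np.append(X,1));return p[:2]/p[2]
print('tip pred',proj(b,(.5853,-.1486,.174)), proj(b,(.5853,-.1486,.18)))
h=hsv(b);
for v in range(168,178):print(v,h[v,250:262,2])
# dish outer rim: depth-based, points at z .06-.076 near
def cloud(g):
    d=g['depth'];V,U=np.mgrid[:400,:640];P=np.stack([(U-g['K'][0,2])*d/g['K'][0,0],(V-g['K'][1,2])*d/g['K'][1,1],d],-1)
    E=g['extrinsics'];return (P-E[:3,3])@E[:3,:3]
from scipy.optimize import least_squares
for n,g in(('scene',b),('top',t)):
    W=cloud(g);m=(g['depth']>0)&(np.hypot(W[...,0]-.571,W[...,1]+.131)<.055)&(W[...,2]>.068)&(W[...,2]<.076)
    p=W[m];f=least_squares(lambda q:np.hypot(p[:,0]-q[0],p[:,1]-q[1])-.044,[.571,-.131],loss='soft_l1',f_scale=.003);print(n,len(p),f.x,np.std(f.fun))
    m=(g['depth']>0)&(np.hypot(W[...,0]-.4818,W[...,1]+.119)<.03)&(W[...,2]>.08)&(W[...,2]<.09);print('tab',W[m].mean(0),np.ptp(W[m],0))
```

```text
tip pred [256.5361 173.7531] [256.2915 171.4835]
168 [171 172 171 160 130 104 107 137 160 169 169 169]
169 [170 171 170 161 132 105 104 131 158 169 170 170]
170 [169 169 169 159 134 106 102 127 155 168 169 169]
171 [168 168 168 160 136 109 102 124 153 166 165 156]
172 [169 169 168 160 136 110 101 123 152 163 154 130]
173 [170 170 169 163 143 117 106 125 152 163 150 118]
174 [170 171 170 168 157 138 130 140 159 166 159 142]
175 [172 172 173 172 169 163 159 163 168 170 168 163]
176 [173 172 173 173 173 173 172 172 173 173 173 172]
177 [172 172 172 172 172 174 173 173 174 174 174 173]
scene 182 [ 0.5735 -0.1309] 0.001806704296082228
tab [ 0.4856 -0.1186  0.0843] [0.0257 0.0149 0.0065]
top 157 [ 0.5717 -0.1302] 0.0012520136419582387
tab [ 0.4821 -0.1185  0.0838] [0.0233 0.0156 0.0067]
```

The tip projects to (256.5,173.8) against the seen (256.3,174), so the offsets are right. Now I lower it into the gap between beads at -45°.

```bash
python3 -m creep '[[0,0,0.03,0,0],[0,0,0.03,0,0],[0,0,0.02,0,0],[0,0,0.015,0,0],[0,0,0.015,0,0],[0,0,0.015,0,0],[0,0,0,0,0],[0,0,0,0,0]]'
```

```text
time_s: 8.0
position: [0.5867, -0.15, 0.1321]
tool_rot: [[-0.992, 0.129, 0.0], [0.129, 0.992, -0.0], [-0.0, -0.0, -1.0]]
ft_force: [0.1, -1.0, -0.9]
grip_width: 0.0135
gripper_force: 49.2
```

```bash
cat > w.py <<'E'
from rig import observe
import numpy as np
s=observe();a=np.radians(-7.45);R=np.array([[np.cos(a),-np.sin(a)],[np.sin(a),np.cos(a)]])
p=R.T@(s['position'][:2]-[.573,-.1314]);print('stage mm',np.round(p*1000,1),'ang',round(np.degrees(np.arctan2(p[1],p[0]))),'tipz',round(s['position'][2]*1000-82.5-43,1),'f',np.round(s['ft_force'],1))
E
python3 -m creep '[[-0.0035,0.0046,0,0,0],[-0.0022,0.0053,0,0,0],[-0.0008,0.0057,0,0,0],[0.0008,0.0057,0,0,0],[0.0022,0.0053,0,0,0],[0.0035,0.0046,0,0,0],[0.0046,0.0035,0,0,0],[0.0053,0.0022,0,0,0],[0.0057,0.0008,0,0,0],[0.0057,-0.0008,0,0,0]]'>/dev/null; python3 w.py
python3 -m creep '[[0.0053,-0.0022,0,0,0],[0.0046,-0.0035,0,0,0],[0.0035,-0.0046,0,0,0],[0.0022,-0.0053,0,0,0],[0.0008,-0.0057,0,0,0],[-0.0008,-0.0057,0,0,0],[-0.0022,-0.0053,0,0,0],[-0.0035,-0.0046,0,0,0],[-0.0046,-0.0035,0,0,0],[-0.0053,-0.0022,0,0,0]]'>/dev/null; python3 w.py
```

```text
stage mm [-6.1 19.7] ang 107 tipz 6.1 f [-0.2 -0.8 -0.5]
stage mm [ -4.8 -22.8] ang -102 tipz 6.0 f [ 0.7  2.1 -0.5]
```

```bash
python3 -m creep '[[-0.0057,-0.0008,0,0,0],[-0.0057,0.0008,0,0,0],[-0.0053,0.0022,0,0,0],[-0.0046,0.0035,0,0,0],[-0.0035,0.0046,0,0,0],[-0.0022,0.0053,0,0,0],[-0.0008,0.0057,0,0,0],[0.0008,0.0057,0,0,0],[0.0022,0.0053,0,0,0],[0.0035,0.0046,0,0,0]]'>/dev/null; python3 w.py
python3 -m creep '[[0.0046,0.0035,0,0,0],[0.0053,0.0022,0,0,0],[0.0057,0.0008,0,0,0],[0.0057,-0.0008,0,0,0],[0.0053,-0.0022,0,0,0],[0.0046,-0.0035,0,0,0],[0.0035,-0.0046,0,0,0],[0.0022,-0.0053,0,0,0],[0.0008,-0.0057,0,0,0],[-0.0008,-0.0057,0,0,0]]'>/dev/null; python3 w.py
python3 -m creep '[[-0.0022,-0.0053,0,0,0],[-0.0035,-0.0046,0,0,0],[-0.0046,-0.0035,0,0,0],[-0.0053,-0.0022,0,0,0],[-0.0057,-0.0008,0,0,0],[-0.0057,0.0008,0,0,0],[-0.0053,0.0022,0,0,0],[-0.0046,0.0035,0,0,0],[-0.0035,0.0046,0,0,0],[-0.0022,0.0053,0,0,0]]'>/dev/null; python3 w.py
python3 -m creep '[[-0.0008,0.0057,0,0,0],[0.0008,0.0057,0,0,0],[0.0022,0.0053,0,0,0],[0,0,0,0,0],[0,0,0,0,0]]'; python3 w.py
```

```text
stage mm [15.7 14.5] ang 43 tipz 6.1 f [ 0.3 -0.2 -1.4]
stage mm [-21.1  -8. ] ang -159 tipz 6.1 f [-0.3  0.5 -0.4]
stage mm [21.2 -6.8] ang -18 tipz 5.8 f [-1.  -0.1  0.2]
time_s: 13.5
position: [0.5934, -0.1245, 0.1317]
tool_rot: [[-0.992, 0.129, 0.0], [0.129, 0.992, -0.0], [-0.0, -0.0, -1.0]]
ft_force: [0.5, 0.1, -0.7]
grip_width: 0.0132
gripper_force: 49.3
stage mm [19.3  9.5] ang 26 tipz 6.2 f [ 0.5  0.1 -0.7]
```

```bash
python3 -m creep '[[0,0,-0.01,0,0],[0,0,-0.015,0,0],[0,0,-0.02,0,0],[0,0,-0.03,0,0],[0,0,-0.03,0,0],[0,0,-0.02,0,0],[0,0,0,0,0]]'>/dev/null; python3 -m creep '[[0.0065,0.0188,0,0,0],[0.013,0.0375,0,0,0],[0.013,0.0375,0,0,0],[0.013,0.0375,0,0,0],[0.013,0.0375,0,0,0],[0.013,0.0375,0,0,0],[0.013,0.0375,0,0,0],[0.013,0.0375,0,0,0],[0.013,0.0375,0,0,0],[0.013,0.0375,0,0,0]]'>/dev/null; python3 -m creep '[[0.013,0.0375,0,0,0],[0.013,0.0375,0,0,0],[0.013,0.0375,0,0,0],[0.0065,0.0188,0,0,0],[0,0,0,0,0],[0,0,0,0,0],[0,0,0,0,0]]'
```

```text
time_s: 15.9
position: [0.4889, 0.38, 0.2561]
tool_rot: [[-0.991, 0.131, -0.001], [0.131, 0.991, -0.001], [0.001, -0.001, -1.0]]
ft_force: [0.1, -1.2, -0.8]
grip_width: 0.0132
gripper_force: 49.3
```

Run:
```python
from rig import *
from h import *
a=get_image('top');b=get_image('scene')
np.savez('top3.npz',**a)
A=cv2.resize(a['pixels'][140:240,310:420],None,fx=3.6,fy=3.6,interpolation=2)
B=cv2.resize(b['pixels'][110:250,440:560],None,fx=3.3,fy=3.3,interpolation=2)
H=np.zeros((490,800,3),np.uint8);H[:A.shape[0],:A.shape[1]]=A;H[:B.shape[0],400:400+B.shape[1]]=B
cv2.imwrite('pics/r1.png',H[...,::-1])
```

```text
(no output)
```

View pics/r1.png

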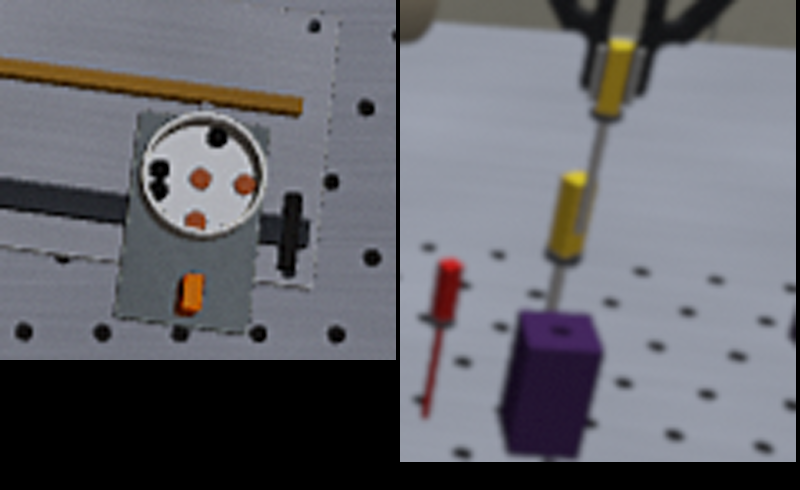

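All six beads are in the dish and were moved. The rod hangs above the stand, and the hole shows at scene px ~(489,210). I lower to just above the hole and check.

```bash
python3 -m creep '[[0,0.0005,0.03,0,0],[0,0,0.03,0,0],[0,0,0.008,0,0],[0,0,0,0,0],[0,0,0,0,0],[0,0,0,0,0]]'
python3 - <<'E'
from rig import *
from h import *
np.set_printoptions(precision=4,suppress=True)
b=get_image('scene');print('hole',ray(b,(489.1,210),.095))
h=hsv(b)
P=cv2.resize(b['pixels'][150:240,455:525],None,fx=8,fy=6.6,interpolation=2);cv2.imwrite('pics/r2.png',P[...,::-1])
E
```

```text
time_s: 16.6
position: [0.4897, 0.3815, 0.1902]
tool_rot: [[-0.992, 0.13, 0.003], [0.13, 0.992, 0.001], [-0.002, 0.002, -1.0]]
ft_force: [0.3, 0.2, -0.6]
grip_width: 0.0136
gripper_force: 49.3
hole [0.4899 0.3831 0.095 ]
```

View pics/r2.png

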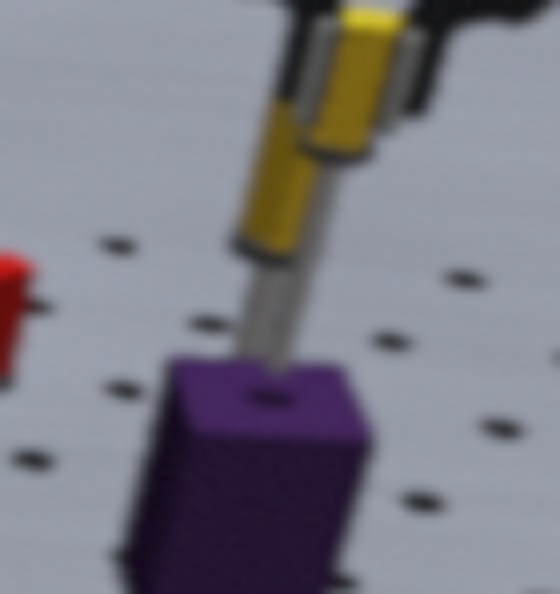

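```bash
python3 -m creep '[[0.001,-0.0005,0,0,0],[0,0,0.01,0,0],[0,0,0.012,0,0],[0,0,0,0,0],[0,0,0,0,0]]'
```

```text
time_s: 17.15
position: [0.4879, 0.3809, 0.1659]
tool_rot: [[-0.992, 0.13, -0.001], [0.13, 0.992, -0.001], [0.001, -0.001, -1.0]]
ft_force: [0.4, 0.0, -1.0]
grip_width: 0.0133
gripper_force: 49.3
```

In the hole with no force. I continue down to the seat.

```bash
python3 -m creep '[[0,0,0.02,0,0],[0,0,0.02,0,0],[0,0,0.015,0,0],[0,0,0.01,0,0],[0,0,0.006,0,0],[0,0,0,0,0],[0,0,0,0,0]]'
```

```text
time_s: 17.85
position: [0.4884, 0.3811, 0.0962]
tool_rot: [[-0.992, 0.13, 0.001], [0.13, 0.992, 0.001], [-0.001, 0.001, -1.0]]
ft_force: [0.4, 0.2, -1.7]
grip_width: 0.0132
gripper_force: 49.3
```

```bash
python3 -m creep '[[0,0,0.0025,0,0],[0,0,0,0,0]]'; python3 -m creep '[[0,0,0,0,0.04],[0,0,0,0,0.04],[0,0,0,0,0.04],[0,0,0,0,0.04],[0,0,0,0,0.04],[0,0,0,0,0.04]]';python3 -m creep '[[0,0,-0.015,0,0.04],[0,0,-0.03,0,0.04],[0,0,-0.03,0,0.04],[0,0,-0.03,0,0.04],[0,0,-0.03,0,0.04],[0,0,-0.03,0,0.04],[0,0,0,0,0.04]]'
python3 - <<'E'
from rig import *
from h import *
b=get_image('scene')
P=cv2.resize(b['pixels'][150:260,440:540],None,fx=5,fy=5,interpolation=2);cv2.imwrite('pics/r3.png',P[...,::-1])
E
```

```text
time_s: 18.05
position: [0.4881, 0.381, 0.0932]
tool_rot: [[-0.992, 0.13, 0.0], [0.13, 0.992, 0.0], [-0.0, 0.0, -1.0]]
ft_force: [-0.2, -0.6, -0.3]
grip_width: 0.0134
gripper_force: 49.3
time_s: 18.65
position: [0.488, 0.3809, 0.093]
tool_rot: [[-0.992, 0.13, 0.0], [0.13, 0.992, 0.0], [-0.0, 0.0, -1.0]]
ft_force: [0.5, 0.3, -0.4]
grip_width: 0.04
gripper_force: 0.0
time_s: 19.35
position: [0.489, 0.3815, 0.2625]
tool_rot: [[-0.992, 0.129, 0.007], [0.13, 0.992, 0.004], [-0.007, 0.005, -1.0]]
ft_force: [0.1, -0.8, 0.7]
grip_width: 0.0399
gripper_force: 0.0
```

View pics/r3.png

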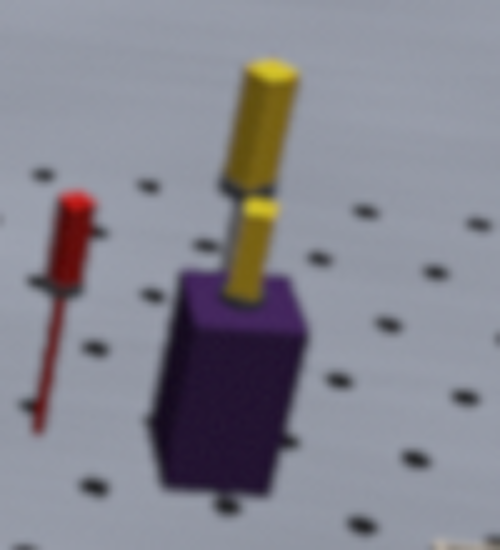

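The rod is seated upright in the stand, its handle top at crop (260,208), and it is released. Now to the tab.

```bash
python3 -m creep '[[-0.0023,-0.0191,0,0,0.04],[-0.0046,-0.0382,0,0,0.04],[-0.0046,-0.0382,0,0,0.04],[-0.0046,-0.0382,0,0,0.04],[-0.0046,-0.0382,0,0,0.04],[-0.0046,-0.0382,0,0,0.04],[-0.0046,-0.0382,0,0,0.04],[-0.0046,-0.0382,0,0,0.04],[-0.0046,-0.0382,0,0,0.04],[-0.0046,-0.0382,0,0,0.04]]'>/dev/null; python3 -m creep '[[-0.0046,-0.0382,0,0,0.04],[-0.0046,-0.0382,0,0,0.04],[-0.0046,-0.0382,0,0,0.04],[-0.0023,-0.0191,0,0,0.04],[0,0,0,0,0.04],[0,0,0,0,0.04],[0,0,0,0,0.04]]'
python3 - <<'E'
from rig import *
from h import *
np.set_printoptions(precision=4,suppress=True)
s=observe();p=s['position'][:2]
g=get_image('scene');d=g['depth'];V,U=np.mgrid[:400,:640];P=np.stack([(U-g['K'][0,2])*d/g['K'][0,0],(V-g['K'][1,2])*d/g['K'][1,1],d],-1)
E=g['extrinsics'];W=(P-E[:3,3])@E[:3,:3]
m=(d>0)&(np.hypot(W[...,0]-.482,W[...,1]+.119)<.03)&(W[...,2]>.05)&(W[...,2]<.08)&(hsv(g)[...,1]>140);print('tab y',np.percentile(W[m][:,1],[3,50,97]),m.sum())
print('to tab tool mm',s['tool_rot'][:2,:2].T@(np.array([.483,-.119])-p)*1000)
E
```

```text
time_s: 21.1
position: [0.4827, -0.1181, 0.2576]
tool_rot: [[-0.992, 0.129, -0.001], [0.129, 0.992, 0.001], [0.001, 0.001, -1.0]]
ft_force: [-0.2, 1.6, -0.1]
grip_width: 0.0402
gripper_force: 0.0
tab y [-0.1223 -0.115  -0.1124] 59
to tab tool mm [-0.3614 -0.8248]
```

```bash
python3 -m creep '[[0,-0.0005,0.03,0,0.04],[0,0,0.04,0,0.04],[0,0,0.04,0,0.04],[0,0,0.04,0,0.04],[0,0,0.03,0,0.04],[0,0,0.02,0,0.04],[0,0,0.012,0,0.04],[0,0,0.01,0,0.04],[0,0,0,0,0.04],[0,0,0,0,0.04]]'; python3 -m creep '[[0,0,0,0,0],[0,0,0,0,0],[0,0,0,0,0],[0,0,0,0,0],[0,0,0,0,0]]' 40
python3 - <<'E'
from rig import observe
print(observe()['position'])
E
```

```text
time_s: 22.15
position: [0.4832, -0.1195, 0.0364]
tool_rot: [[-0.992, 0.129, 0.001], [0.129, 0.992, -0.0], [-0.001, -0.0, -1.0]]
ft_force: [0.7, 0.7, 0.5]
grip_width: 0.0402
gripper_force: 0.0
time_s: 22.65
position: [0.4833, -0.1189, 0.0368]
tool_rot: [[-0.992, 0.13, 0.002], [0.13, 0.992, 0.001], [-0.001, 0.001, -1.0]]
ft_force: [2.8, 6.7, 4.4]
grip_width: 0.0136
gripper_force: 39.8
[ 0.48330562 -0.11894725  0.03683268]
```

The tab is gripped (13.6 mm, 40 N). The mark at top px (296,157) puts the notch ≈197 mm along the rail. I slide at moderate speed to 170 mm, then creep.

```bash
cat > f.py <<'E'
from rig import observe
import numpy as np
s=observe();u=np.array([.1297,.9916]);p=s['position']
print('t',round(s['time_s'],2),'travel mm',round(float((p[:2]-[.4833,-.1189])@u)*1000,1),'cross',round(float((p[:2]-[.4833,-.1189])@[.9916,-.1297])*1000,1),'push N',round(float(-s['ft_force'][:2]@u),1),'F',np.round(s['ft_force'],1),'z',round(p[2],4),'w',round(s['grip_width'],4))
E
python3 f.py
python3 -m creep '[[0,0.002,0,0,0],[0,0.004,0,0,0],[0,0.006,0,0,0],[0,0.006,0,0,0],[0,0.006,0,0,0],[0,0.006,0,0,0],[0,0.006,0,0,0],[0,0.006,0,0,0],[0,0.006,0,0,0],[0,0.006,0,0,0]]'>/dev/null;python3 f.py
python3 -m creep '[[0,0.006,0,0,0],[0,0.006,0,0,0],[0,0.006,0,0,0],[0,0.006,0,0,0],[0,0.006,0,0,0],[0,0.006,0,0,0],[0,0.006,0,0,0],[0,0.006,0,0,0],[0,0.006,0,0,0],[0,0.006,0,0,0]]'>/dev/null;python3 f.py
```

```text
t 22.65 travel mm -0.0 cross 0.0 push N -7.1 F [2.8 6.7 4.4] z 0.0368 w 0.0136
t 23.65 travel mm 51.5 cross -0.1 push N 12.8 F [ -4.9 -12.3   5.6] z 0.0368 w 0.0132
t 24.65 travel mm 111.7 cross -0.2 push N 12.6 F [ -4.8 -12.1   6.1] z 0.0368 w 0.0136
```

```bash
python3 -m creep '[[0,0.006,0,0,0],[0,0.006,0,0,0],[0,0.006,0,0,0],[0,0.006,0,0,0],[0,0.006,0,0,0],[0,0.006,0,0,0],[0,0.006,0,0,0],[0,0.004,0,0,0],[0,0.002,0,0,0],[0,0.002,0,0,0]]'>/dev/null;python3 f.py;python3 -m creep '[[0,0.002,0,0,0],[0,0.002,0,0,0],[0,0.002,0,0,0],[0,0.002,0,0,0],[0,0.002,0,0,0]]'>/dev/null;python3 f.py;python3 - <<'E'
from rig import *
from h import *
a=get_image('top')
np.savez('top4.npz',**a)
P=cv2.resize(a['pixels'][100:240,240:410],None,fx=4,fy=4,interpolation=2);cv2.imwrite('pics/n1.png',P[...,::-1])
E
python3 f.py
```

```text
t 25.65 travel mm 162.1 cross -0.3 push N 8.0 F [-4.3 -7.5  6.7] z 0.0368 w 0.0134
t 26.15 travel mm 172.0 cross -0.3 push N 8.0 F [-4.5 -7.5  7. ] z 0.0368 w 0.0135
t 26.2 travel mm 172.6 cross -0.3 push N -0.0 F [-2.6  0.4  5.9] z 0.0368 w 0.0136
```

View pics/n1.png

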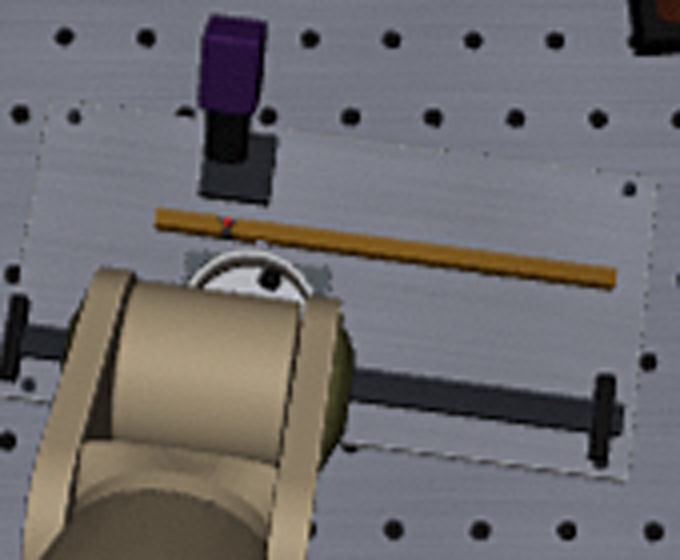

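Ball at crop (261,243) and mark at (228,226) leave about 22 mm to go. Creep on.

```bash
python3 -m creep '[[0,0.002,0,0,0],[0,0.002,0,0,0],[0,0.002,0,0,0],[0,0.002,0,0,0],[0,0.002,0,0,0],[0,0.001,0,0,0],[0,0.001,0,0,0],[0,0.001,0,0,0]]'>/dev/null;python3 f.py;python3 -m creep '[[0,0.001,0,0,0],[0,0.001,0,0,0]]'>/dev/null;python3 f.py;python3 -m creep '[[0,0.001,0,0,0],[0,0.001,0,0,0]]'>/dev/null;python3 f.py
```

```text
t 27.0 travel mm 185.1 cross -0.3 push N 8.0 F [-4.5 -7.5  6. ] z 0.0368 w 0.0135
t 27.2 travel mm 187.1 cross -0.3 push N 8.6 F [-5.2 -8.   7.5] z 0.0368 w 0.0136
t 27.4 travel mm 189.0 cross -0.3 push N 9.4 F [-5.  -8.8  6.9] z 0.0368 w 0.0136
```

```bash
python3 -m creep '[[0,0.001,0,0,0]]'>/dev/null;python3 f.py;python3 -m creep '[[0,0.001,0,0,0]]'>/dev/null;python3 f.py;python3 -m creep '[[0,0.001,0,0,0]]'>/dev/null;python3 f.py;python3 -m creep '[[0,0.001,0,0,0]]'>/dev/null;python3 f.py
```

```text
t 27.5 travel mm 190.0 cross -0.3 push N 7.6 F [-3.4 -7.3  7.1] z 0.0368 w 0.0135
t 27.6 travel mm 191.2 cross -0.3 push N 5.6 F [-3.  -5.2  6.6] z 0.0368 w 0.0132
t 27.7 travel mm 192.4 cross -0.3 push N 6.2 F [-4.3 -5.6  7.2] z 0.0368 w 0.0135
t 27.8 travel mm 193.5 cross -0.3 push N 3.3 F [-3.5 -2.9  5.9] z 0.0368 w 0.0135
```

The push is dropping as the ball pulls in (onset ≈190 mm). I continue in single steps.

```bash
python3 -m creep '[[0,0.001,0,0,0]]'>/dev/null;python3 f.py;python3 -m creep '[[0,0.001,0,0,0]]'>/dev/null;python3 f.py;python3 -m creep '[[0,0,0,0,0],[0,0,0,0,0]]'>/dev/null;python3 f.py
```

```text
t 27.9 travel mm 194.7 cross -0.3 push N 1.2 F [-2.8 -0.9  6.8] z 0.0368 w 0.0134
t 28.0 travel mm 195.9 cross -0.3 push N 0.6 F [-2.7 -0.3  7.3] z 0.0368 w 0.0135
t 28.2 travel mm 196.6 cross -0.3 push N -4.1 F [-1.9  4.3  6.1] z 0.0368 w 0.0132
```

```bash
python3 -m creep '[[0,0.0005,0,0,0],[0,0,0,0,0]]'>/dev/null;python3 f.py;python3 -m creep '[[0,0.0005,0,0,0],[0,0,0,0,0]]'>/dev/null;python3 f.py;python3 -m creep '[[0,0.0005,0,0,0],[0,0,0,0,0]]'>/dev/null;python3 f.py
```

```text
t 28.4 travel mm 197.0 cross -0.3 push N -2.6 F [-1.5  2.8  6.1] z 0.0368 w 0.0133
t 28.6 travel mm 197.2 cross -0.3 push N -0.5 F [-2.2  0.8  5.7] z 0.0368 w 0.0134
t 28.8 travel mm 197.6 cross -0.3 push N 0.8 F [-3.1 -0.4  6.4] z 0.0368 w 0.0136
```

```bash
python3 -m creep '[[0,0.0005,0,0,0],[0,0,0,0,0]]'>/dev/null;python3 f.py;python3 -m creep '[[0,0.0005,0,0,0],[0,0,0,0,0]]'>/dev/null;python3 f.py;python3 -m creep '[[0,0,0,0,0],[0,0,0,0,0]]'>/dev/null;python3 f.py
```

```text
t 29.0 travel mm 197.8 cross -0.3 push N 3.3 F [-2.3 -3.   6.2] z 0.0368 w 0.0136
t 29.2 travel mm 198.1 cross -0.3 push N 4.3 F [-3.3 -3.9  6.6] z 0.0368 w 0.0137
t 29.4 travel mm 198.1 cross -0.3 push N 3.5 F [-3.3 -3.1  6.7] z 0.0368 w 0.0132
```

```bash
python3 -m creep '[[0,0.0005,0,0,0],[0,0,0,0,0]]'>/dev/null;python3 f.py;python3 -m creep '[[0,0.0005,0,0,0],[0,0,0,0,0]]'>/dev/null;python3 f.py;python3 -m creep '[[0,0.0005,0,0,0],[0,0,0,0,0]]'>/dev/null;python3 f.py
```

```text
t 29.6 travel mm 198.3 cross -0.3 push N 6.6 F [-4.7 -6.1  7.2] z 0.0368 w 0.0135
t 29.8 travel mm 198.5 cross -0.3 push N 7.8 F [-4.7 -7.2  7.5] z 0.0368 w 0.0132
t 30.0 travel mm 198.7 cross -0.3 push N 11.0 F [ -4.9 -10.5   7.7] z 0.0368 w 0.0134
```

The push has climbed past 8 N, so the ball is seated and held. I relax a little and take a last look.

```bash
python3 -m creep '[[0,-0.0005,0,0,0],[0,-0.0005,0,0,0],[0,0,0,0,0],[0,0,0,0,0],[0,0,0,0,0],[0,0,0,0,0]]'>/dev/null;python3 f.py
python3 - <<'E'
from rig import *
from h import *
a=get_image('top');b=get_image('scene')
A=cv2.resize(a['pixels'][120:200,250:350],None,fx=4,fy=4,interpolation=2)
B=cv2.resize(b['pixels'][140:300,220:540],None,fx=1.6*1.5,fy=1.6*1.5,interpolation=2)
H=np.zeros((600,790,3),np.uint8);H[:200,:400]=A[:200];H[:A.shape[0]-120,:400]=A[:A.shape[0]-120];H[210:210+B.shape[0],:B.shape[1]]=B[:390]
cv2.imwrite('pics/e1.png',H[...,::-1])
E
```

```text
t 30.6 travel mm 198.5 cross -0.3 push N 5.1 F [-3.7 -4.6  6.8] z 0.0368 w 0.0136
```

View pics/e1.png

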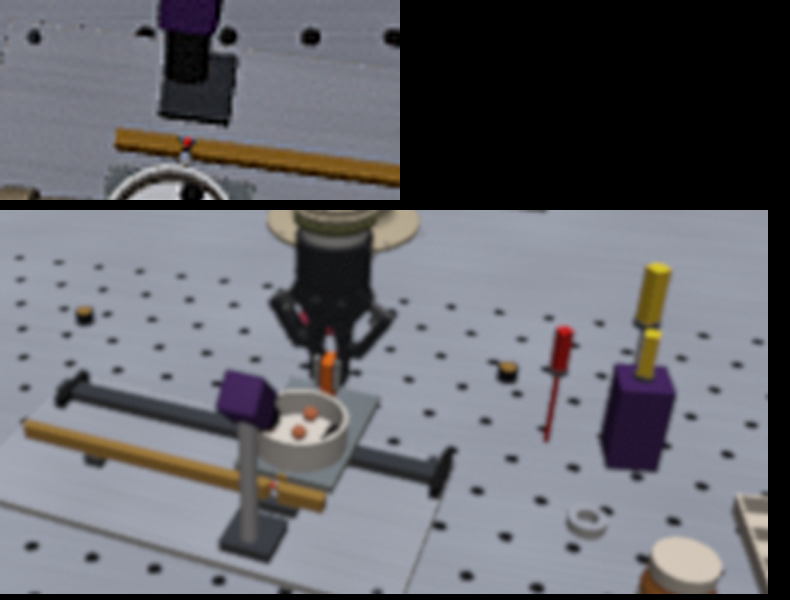

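The ball plunger at crop (185,155) sits right at the red mark (187,143). The tab is gripped, the rod is upright and the bystanders are in place, so I hand in.

```bash
python3 -c "
from rig import *
print(close_job())"
```

```text
the job is handed in; nothing more can be done
None
```

I handed the job in at about 31 s: beads stirred two turns counter-clockwise, rod back upright in its stand, and the carriage held in the notch with the tab still gripped; `close_job()` gave no verdict.

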